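# Find the weak clip on the gel cassette and replace it

### The job

One of the three spring clips along the top edge of the glass gel cassette has lost its spring and would let the gel leak: find it by tugging them gently upward one by one - a good clip holds and must not be dragged from where it sits, the weak one slides off. Put the weak clip in the steel tray and fit the fresh clip, standing on the bench, in its place, square on the glass and pushed fully down. Do not lean on the glass, and leave the other things on the bench alone.

Things in the scene. Friction and masses are not known exactly. Their poses are not given: they have to be found in the camera images.
- cassette: gel cassette on edge in a white cradle, fixed to the bench: two glass plates, together 8 mm thick, 262 mm long; top edge 105 mm above the bench. Origin on the bench under its middle; x across the glass, y along it, z up. The clips' three places are at y = -94, 0 and +94 mm (within a few mm). Cradle base 70 x 290 x 10 mm, its uprights reach 58 mm height
- clip_p_barrel (a point): one of three look-alike spring clips astride the glass edge (names and places do not tell which is weak). Point: middle of its steel barrel, 14 mm above the glass edge when seated; x across the glass, y along it, z up. Barrel 40 mm long (y), 17.6 mm thick; its flat ends stick out 5 mm past the 30 mm wide jaws and levers: held by them, the clip stays shut
- clip_q_barrel (a point): one of three look-alike spring clips astride the glass edge (names and places do not tell which is weak; form under clip_p, more under the jaws). Point: middle of its steel barrel, 14 mm above the glass edge when seated; x across the glass, y along it. 
- clip_r_barrel (a point): one of three look-alike spring clips astride the glass edge (names and places do not tell which is weak; form under clip_p, more under the jaws). Point: middle of its steel barrel, 14 mm above the glass edge when seated; x across the glass, y along it. A good clip slides up the glass at 15 to 21 N of pull, the weak one at 2 to 4 N; once off, its jaws snap shut
- fresh_clip_barrel (a point): the fresh (good) clip, form as clip_p, standing jaws down and shut on the bench, 60 mm tall. Point: middle of its barrel, 34 mm above the bench; x across it (the way its levers splay), y along the barrel, z up. Shut, the lever tops are 26 mm above this point and 46 mm wide over their outsides; 14 to 18 N on each squeezes the jaws open, to a stop
- clip_p_a: the +x jaw and lever of clip_p; origin in the barrel's middle. The levers splay to +x and -x above the barrel, each ending in a flat ribbed finger plate 28 mm wide (y); tops 29 mm above the barrel's middle, 39 mm wide over their outsides on the glass. Squeezing them together opens the jaws. Clip 60 g
- clip_q_a: the same of clip_q. The rubber-lined jaws reach 32 mm under the barrel's middle (34 mm when shut); between them, 14 mm under it, a stop rests on the glass edge when the clip is fully down
- clip_r_a: the same of clip_r. A good clip presses each jaw on the glass with 15 N, the weak one with 2 N
- fresh_clip_a: the same of the fresh clip. Squeezed to its stop, its jaws are 16 mm apart, the finger plates upright and parallel, 29 mm wide over their outsides, from 14 to 31 mm above the barrel's middle
- tray: open steel discard tray, 100 (x) x 120 (y) x 26 mm, walls 3 mm, floor 3 mm, fixed to the bench. Origin under its middle
- beaker: beaker 54 mm across, 70 mm tall, standing behind the cassette: not part of the job, leave it alone. Origin under its middle
- media_bottle: bottle with orange cap, 56 mm across, 105 mm tall, standing behind the cassette: not part of the job, leave it alone. Origin under its middle

How it is judged (in metres and radians):
On the way:
1. one clip has been drawn off the glass (z of any of clip_p_barrel, clip_q_barrel, clip_r_barrel in the frame of cassette above 0.142 m), for 0.1 s.
At the end, for the whole second after the job is handed in: The weak clip lies in the tray; the fresh one sits astride the glass in its place (within 18 mm of one of the three), stop on the edge (4 mm), square (0.1 rad) and upright; the two clips left are the good ones, each jaw pressing over 7 N, within 5 mm of where they were (x of fresh_clip_barrel in the frame of cassette between -0.003 and 0.003 m and z of fresh_clip_barrel in the frame of cassette between 0.115 and 0.123 m and angle between the y axis of fresh_clip_barrel and the y axis of cassette, either way round below 0.1 rad and angle between fresh_clip_barrel's own z axis and vertical below 0.12 rad and contact force between fresh_clip_a and cassette above 7 N and (y of fresh_clip_barrel in the frame of cassette between -0.112 and -0.076 m or y of fresh_clip_barrel in the frame of cassette between -0.018 and 0.018 m or y of fresh_clip_barrel in the frame of cassette between 0.076 and 0.112 m) and ((distance of each of clip_q_barrel, clip_r_barrel from where it was at the start of the episode below 0.005 m and contact force between each of clip_q_a, clip_r_a and cassette above 7 N and x of clip_p_barrel in the frame of tray between -0.047 and 0.047 m and y of clip_p_barrel in the frame of tray between -0.057 and 0.057 m and z of clip_p_barrel in the frame of tray between 0 and 0.06 m) or (distance of each of clip_p_barrel, clip_r_barrel from where it was at the start of the episode below 0.005 m and contact force between each of clip_p_a, clip_r_a and cassette above 7 N and x of clip_q_barrel in the frame of tray between -0.047 and 0.047 m and y of clip_q_barrel in the frame of tray between -0.057 and 0.057 m and z of clip_q_barrel in the frame of tray between 0 and 0.06 m) or (distance of each of clip_p_barrel, clip_q_barrel from where it was at the start of the episode below 0.005 m and contact force between each of clip_p_a, clip_q_a and cassette above 7 N and x of clip_r_barrel in the frame of tray between -0.047 and 0.047 m and y of clip_r_barrel in the frame of tray between -0.057 and 0.057 m and z of clip_r_barrel in the frame of tray between 0 and 0.06 m))); the robot touches nothing.
It fails at once if a good clip (one that presses hard on the glass) is dragged more than 5 mm along it ((distance of clip_p_barrel from where it was at the start of the episode above 0.005 m and contact force between clip_p_a and cassette above 11 N) or (distance of clip_q_barrel from where it was at the start of the episode above 0.005 m and contact force between clip_q_a and cassette above 11 N) or (distance of clip_r_barrel from where it was at the start of the episode above 0.005 m and contact force between clip_r_a and cassette above 11 N)).
It fails at once if a second clip of the three is shifted (more than one has moved over 5 mm) (distance of each of clip_q_barrel, clip_r_barrel from where it was at the start of the episode above 0.005 m or distance of each of clip_p_barrel, clip_r_barrel from where it was at the start of the episode above 0.005 m or distance of each of clip_p_barrel, clip_q_barrel from where it was at the start of the episode above 0.005 m).
It fails at once if the gripper or arm presses on the glass cassette with more than 10 N (contact force between any of the fingers, the arm and cassette above 10 N).
It fails at once if the beaker or the bottle is shifted more than 30 mm (distance of any of beaker, media_bottle from where it was at the start of the episode above 0.03 m).
It also fails if it takes over 72 s, if anything falls off the work surface, if the arm or the gripper's body presses on something with over 40 N, if the wrist force passes 120 N, or if a joint passes its speed limit or range.

### The arm

A 7-joint arm with a two-finger parallel gripper is mounted at the origin on a cart in front of the work surface, level with it; the furniture and walls round the work are solid. World frame = base frame: x ahead of the robot, y to its left, z up, the work surface at z = 0. Lengths are in mm, angles in rad, forces in N, time in s.
With the tool pointing down it reaches from about 350 to 900 mm from the base axis. Payload 7.2 kg.
Tool frame: the origin (TCP) lies midway between the tips of the shut fingers; the grasp point (between the pads) lies 19 mm behind it; z points along the fingers, y is the line along which they close (so a half turn about z gives the same grasp; the last joint's range is limited). The gripper opens to 85 mm and grips with 20 to 120 N. Pads are 22 mm wide; open, the fingers measure 114 mm over their backs; the gripper's body (76 mm by 85 mm) begins 54 mm behind the grasp point. The pads swing forward as they close: fully open they stand 13 mm farther back than shut.
Start: joints at [1.075, 0.411, -0.013, 1.596, 0.006, 1.134, -0.082], TCP at [259.283, -568.684, 231.297] pointing down, gripper open.
Joint ranges: [-2.95, 2.95], [-0.29, 1.99], [-1.47, 1.44], [0.14, 2.54], [-1.03, 4.17], [0.13, 1.85], [-2.86, 2.86]. Speed limits (rad/s): [2.39, 2.39, 3.01, 3.01, 3.14, 3.14, 3.14].

### API

Orientations are given as a 3x3 rotation matrix whose columns are the frame's x, y, z axes.
In Python, from rig import bot gives the robot as it stands.
- The arm moves only by the tool carry_out, never from a script. Its argument "steps" is a list that holds one entry, the list of rows, each a list of 7 numbers: the shift along the tool's x, y, z in mm, then the turn, a rotation vector about the tool's x, y, z in degrees, then the gripper's target within -1 to 1 (shut at 1, half-way at 0, fully open at -1). A call has 1 to 12 rows; each row is the pose to reach, as a shift and turn from the pose commanded when the call began, along the tool's axes at that moment; what a row does not reach only later rows make up. A row lasts 1/12 s, in which the tool goes at most 41.7 mm and 7.16 degrees, less where a joint would pass 70% of its speed; a pose out of reach is approached as far as the arm can. A call with a gripper value outside its range is refused whole. The fingers move at their own pace and stop on an object; "newtons" is the grip in N (left out, the last holds). Time passes only in rows, so rows that repeat a pose let the fingers close. It gives the time, the measured TCP pose, the force, the opening and the grip force at its end, in the units of the state.
- bot.observe(): the state, without advancing time (a new reading comes with each control period).
- bot.get_image(name): name is "scene" or "top" or "wrist"; returns the picture (400x640x3 uint8, red, green, blue); there is no depth.
- bot.camera_params(name): a dict with "vertical_fov" (degrees; the focal length in pixels is half the picture's height over the tangent of half this angle, whatever the lens; pixels are square), "cx", "cy" (the principal point, pixels), "rvec" (rotation vector, rad) and "tvec" (3), from world to camera coordinates, as OpenCV has them. Camera axes: x right, y down, z forward; pixel columns grow to the right and rows downward; lengths in mm; the calibration is good to about 2 mm. A picture is of the moment at which its call begins: read the wrist's pose just before it. camera_params takes no time and is no camera call; for the wrist camera it gives the pose at the moment of the call.
- bot.hand_in(): hands the job in; it is judged then, once.
Trained networks look in the newest picture that a camera, given by its name, has taken for a name from the list of things; names that differ only in an ending like _2 or _b are one class to them, and where a whole thing is asked for, a point or a joint stands for the part that bears it (a point fixed in the world has none). Each returns a list of dicts, best first, with "confidence" (0 to 1); they miss things now and then, are a little off and sometimes report something else, mostly with a low value. They report only what shows in the picture. A call takes as long as a camera call.
- bot.regions_of(thing, camera): "region" (400x640 bool, what is visible of it) and "rect" ([left, top, right, bottom] in pixels, round what is visible of it).
- bot.tip_of(thing, camera): "uv" ([column, row] in pixels: a listed point, or the origin of a listed thing).
The state is a dict: "time_s": time; "joints": joint angles; "joint_vel": joint speeds; "joint_efforts": joint torques, N m; "eef_pos": TCP position; "eef_rot": TCP orientation; "contact_force": force on the tool from outside, world axes, zero at the start; "moment": the same for the moment, N m; "width": finger opening in mm; "gripper_force": force on a finger pad.
Only numpy, scipy, OpenCV 4.12 (cv2) and the standard library are available. Lean on these libraries where they do the work, as an engineer would, in place of code of your own. Each camera call takes 0.05 s, during which the arm holds its last target. There are 200 camera calls.

## Working session

There is one attempt and no reset: what is moved stays moved. The work goes in short steps, Python scripts to look and compute and a tool call to move; the robot and the scene stay as the last step left them, time stands still between calls to the robot, and variables do not carry over. Pictures are saved under pics/ and viewed, at most 10 in all, crops included, and the job is handed in when it is done.

Besides the shell and the picture viewer there is one more tool, called after "Emit:" as name([rows], argument=value, ...), one row to a line, values as JSON. carry_out: Moves the arm, as the interface text tells. Its arguments: {"type":"object","properties":{"steps":{"type":"array","items":{"type":"array","items":{"type":"array","items":{"type":"number"}}}},"newtons":{"type":"number"}},"required":["steps"]}

```bash
ls; mkdir -p pics; python3 - <<'E'
from rig import bot
import cv2, numpy as np
s=bot.observe(); print(s)
for c in ("scene","top"):
    im=bot.get_image(c); cv2.imwrite(f"pics/{c}0.png",im[:,:,::-1]); print(c,bot.camera_params(c))
    for t in ["cassette","clip_p_barrel","fresh_clip_barrel","tray","beaker","media_bottle"]:
        print(t,[(np.round(d['uv']).tolist(),round(d['confidence'],2)) for d in bot.tip_of(t,c)][:5])
print(bot.camera_params("wrist"))
E
```

```text
pics
{'time_s': 0.0, 'joints': array([ 1.07480553,  0.4119004 , -0.01270992,  1.59704866,  0.00560856,
        1.13429872, -0.08218931]), 'joint_vel': array([-3.12024092e-04, -6.77329991e-04, -3.86965743e-04,  9.34630539e-04,
       -4.62574774e-05, -6.07192869e-04, -4.32943378e-04]), 'joint_efforts': array([ 7.83525356e-04, -6.00623202e+01,  6.81934655e-01, -2.99419159e+01,
        1.38268224e-02,  1.05585507e-02,  4.95447830e-05]), 'eef_pos': array([ 259.04033178, -568.2438531 ,  230.45088509]), 'eef_rot': array([[ 9.09869064e-01,  4.14894775e-01, -7.82318857e-04],
       [ 4.14895494e-01, -9.09867968e-01,  1.41796747e-03],
       [-1.23499576e-04, -1.61474530e-03, -9.99998689e-01]]), 'contact_force': array([-0.56394233, -1.14082137,  0.22144916]), 'moment': array([-0.00960499,  0.03449297, -0.02528817]), 'gripper_force': 0.0, 'width': 85.33426989439505}
scene {'vertical_fov': 52.35031390140914, 'cx': 321.5269205679672, 'cy': 202.49716121415082, 'rvec': array([ 0.73715295, -2.54897194,  1.18264272]), 'tvec': array([415.32659287, 346.56907563, 611.99010877])}
cassette [([330.0, 227.
[... 218 characters left out ...]
, 0.56), ([351.0, 160.0], 0.53)]
media_bottle [([248.0, 237.0], 0.74)]
top {'vertical_fov': 56.46773354953833, 'cx': 324.90377788222446, 'cy': 194.4285862737096, 'rvec': array([ 2.16406053, -2.13715661,  0.16801237]), 'tvec': array([-120.32509337,  581.52406663,  888.05852508])}
cassette []
clip_p_barrel [([394.0, 195.0], 0.7)]
fresh_clip_barrel [([393.0, 255.0], 0.75)]
tray [([295.0, 259.0], 0.87), ([392.0, 253.0], 0.34)]
beaker [([255.0, 150.0], 0.91)]
media_bottle [([302.0, 146.0], 0.88)]
{'vertical_fov': 63.24434418482113, 'cx': 319.4499935365565, 'cy': 199.0665109976479, 'rvec': array([-2.41748803,  1.55441611,  0.23951717]), 'tvec': array([-624.8620894 ,  -38.10146379,  379.30794094])}
```

View pics/scene0.png

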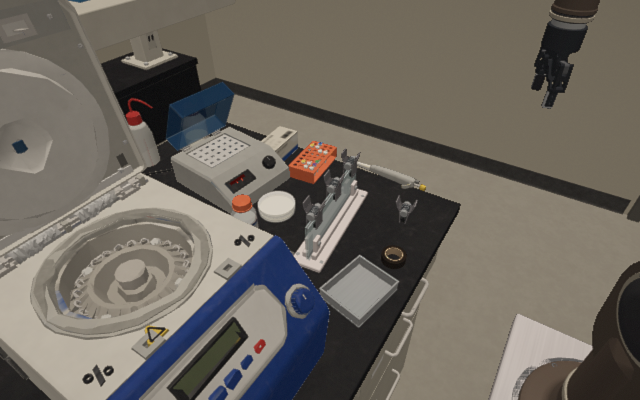

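View pics/top0.png

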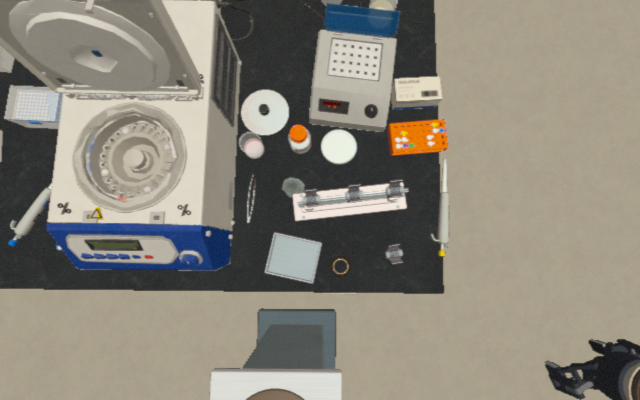

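```bash
cat > h.py <<'E'
from rig import bot
import cv2, numpy as np
from scipy.spatial.transform import Rotation as R
def cam(c):
    p=bot.camera_params(c); f=200/np.tan(np.radians(p['vertical_fov']/2))
    return np.array([[f,0,p['cx']],[0,f,p['cy']],[0,0,1]]),cv2.Rodrigues(p['rvec'])[0],p['tvec']
def ray(P,uv):
    K,Rm,t=P; d=Rm.T@np.linalg.solve(K,[uv[0],uv[1],1]); return -Rm.T@t,d
def onz(P,uv,z):
    o,d=ray(P,uv); return o+d*(z-o[2])/d[2]
def tri(obs):   # [(P,uv)...] least squares; returns point, residual mm
    A=[];b=[]
    for P,uv in obs:
        o,d=ray(P,uv); d/=np.linalg.norm(d); M=np.eye(3)-np.outer(d,d); A.append(M); b.append(M@o)
    x=np.linalg.lstsq(np.vstack(A),np.hstack(b),rcond=None)[0]
    return x,[float(np.linalg.norm(M@x-c)) for M,c in zip(A,b)]
def proj(P,X):
    K,Rm,t=P; q=K@(Rm@np.asarray(X,float)+t); return q[:2]/q[2]
E
python3 - <<'E'
from h import *
P=cam("top")
print("camC",-P[1].T@P[2])
for n,uv,z in [("clipL",(310,195),119),("clipM",(353,192),119),("clipR",(395,188),119),("fresh",(394,254),34),("tray",(294,258),0),("beaker",(255,150),0),("bottle",(302,146),0),("glassthing",(293,187),30),("cradle tl",(293,193),10),("bl",(296,221),10),("br",(406,210),10),("tr",(404,182),10)]:
    print(n,onz(P,uv,z).round())
for t in ["cassette","clip_p_a","beaker"]:
    for c in("top","scene"): print(t,c,[(np.round(d['rect']).tolist(),round(d['confidence'],2)) for d in bot.regions_of(t,c)][:5])
s=bot.observe()
im=cv2.imread("pics/top0.png")[130:300,230:450]; im2=cv2.imread("pics/scene0.png")[130:340,220:440]
cv2.imwrite("pics/z.png",np.hstack([cv2.resize(im,(400,309)),cv2.resize(im2,(324,309))]))
E
```

```text
camC [ 447.90203318 -104.20252172  964.27273904]
clipL [570. -78. 119.]
clipM [ 578. -177.  119.]
clipR [ 589. -274.  119.]
fresh [ 438. -286.   34.]
tray [424. -37.   0.]
beaker [706.  74.   0.]
bottle [719. -51.   0.]
glassthing [603. -32.  30.]
cradle tl [590. -31.  10.]
bl [518. -40.  10.]
br [ 550. -323.   10.]
tr [ 623. -319.   10.]
cassette top [([289.0, 181.0, 410.0, 223.0], 0.95)]
cassette scene [([291.0, 169.0, 368.0, 270.0], 0.95)]
clip_p_a top []
clip_p_a scene [([342.0, 149.0, 347.0, 172.0], 0.47)]
beaker top [([238.0, 136.0, 264.0, 155.0], 0.73)]
beaker scene []
```

View pics/z.png

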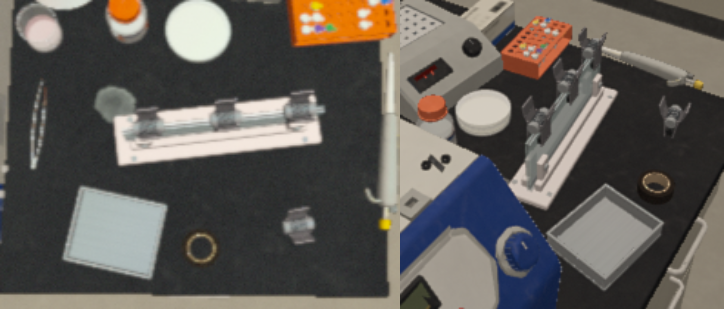

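```bash
cat >> h.py <<'E'
def goto(p,yaw):  # tool down; yaw = world angle (deg) of the tool's y axis; prints shift/turn in tool axes
    s=bot.observe(); R0=s['eef_rot']; y=np.array([np.cos(np.radians(yaw)),np.sin(np.radians(yaw)),0]); z=np.array([0,0,-1.])
    R1=np.column_stack([np.cross(y,z),y,z])
    print("shift",(R0.T@(np.array(p)-s['eef_pos'])).round(1),"turn",np.degrees(R.from_matrix(R0.T@R1).as_rotvec()).round(1),"t",round(s['time_s'],2),"F",s['contact_force'].round(1),"w",round(s['width'],1))
E
python3 - <<'E'
from h import *
s=bot.observe(); K,Rm,t=cam("wrist"); print(K.round(1)); C=-Rm.T@t
print("cam in tool",(s['eef_rot'].T@(C-s['eef_pos'])).round(1)); print((s['eef_rot'].T@Rm.T).round(2))
goto([520,-170,330],-84.5)
E
```

```text
[[324.8   0.  319.4]
 [  0.  324.8 199.1]
 [  0.    0.    1. ]]
cam in tool [  78.2   -0.3 -142. ]
[[ 0.   -0.95 -0.3 ]
 [ 1.    0.    0.  ]
 [-0.   -0.3   0.95]]
shift [ 402.6 -254.6  -98.7] turn [ 0. -0. 19.] t 1.0 F [-0.6  0.1  0. ] w 85.5
```

Emit:
carry_out([
  [[400,-260,-80,0,0,19,-1],[400,-260,-80,0,0,19,-1],[400,-260,-80,0,0,19,-1],[400,-260,-80,0,0,19,-1],[400,-260,-80,0,0,19,-1],[400,-260,-80,0,0,19,-1],[400,-260,-80,0,0,19,-1],[400,-260,-80,0,0,19,-1],[400,-260,-80,0,0,19,-1],[400,-260,-80,0,0,19,-1],[400,-260,-80,0,0,19,-1],[400,-260,-80,0,0,19,-1]],
])

```text
time_s: 2.0
eef_pos: [517.5, -161.5, 312.4]
eef_rot: [[0.995, 0.1, 0.002], [0.1, -0.995, 0.001], [0.002, -0.001, -1.0]]
contact_force: [0.6, -0.5, 0.1]
width: 85.5
gripper_force: 0.0
```

```bash
cat > look.py <<'E'
from h import *
import sys,pickle
name=sys.argv[1]
P=cam("wrist"); im=bot.get_image("wrist"); cv2.imwrite(f"pics/{name}.png",im[:,:,::-1]); out={"P":P}
goto([590,-170,330],-84.5); print(bot.observe()['eef_pos'].round(1))
for t,z in [("clip_p_barrel",119),("fresh_clip_barrel",34),("tray",0),("cassette",0),("beaker",0),("media_bottle",0)]:
    out[t]=[(d['uv'],d['confidence']) for d in bot.tip_of(t,"wrist")]
    print(t,[(np.round(u).tolist(),round(c,2),onz(P,u,z).round(1).tolist()) for u,c in out[t]][:5])
pickle.dump(out,open(name+".pkl","wb"))
E
python3 look.py w1
```

```text
shift [ 68.6  19.9 -16.9] turn [-0.2 -0.2  0.5] t 2.05 F [2.1 3.8 0.4] w 85.4
[ 519.8 -157.4  312.8]
clip_p_barrel [([434.0, 120.0], 0.66, [584.3, -270.0, 119.0]), ([231.0, 205.0], 0.25, [473.5, -68.2, 119.0])]
fresh_clip_barrel [([404.0, 224.0], 0.63, [438.3, -286.5, 34.0]), ([344.0, 120.0], 0.48, [570.8, -186.6, 34.0])]
tray [([230.0, 207.0], 0.6, [427.3, -37.1, 0.0])]
cassette [([338.0, 117.0], 0.72, [571.2, -180.1, 0.0])]
beaker []
media_bottle [([338.0, 118.0], 0.17, [569.9, -181.2, 0.0])]
```

View pics/w1.png

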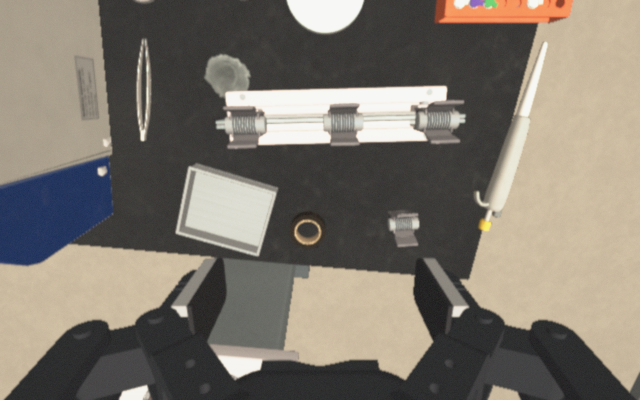

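```bash
python3 - <<'E'
from h import *
import pickle
P=pickle.load(open("w1.pkl","rb"))["P"]; T=cam("top")
for a,b in [((246,124),(310,195)),((344,121),(353,192)),((438,119),(395,188)),((404,224),(394,254)),((229,210),(294,258))]:
    x,r=tri([(P,a),(T,b)]); print(x.round(1),np.round(r,1),onz(P,a,119).round(1))
goto([580,-177,210],-84.5)
E
```

```text
[565.4 -81.8 134.3] [4. 4.] [561.6 -81.9 119. ]
[ 575.6 -176.9  136.8] [1.6 1.6] [ 574.4 -179.9  119. ]
[ 586.7 -270.9  128.9] [1. 1.] [ 585.8 -273.7  119. ]
[ 438.  -286.9   31.5] [0.7 0.7] [ 470.6 -259.8  119. ]
[424.5 -36.9   5.5] [0. 0.] [467.6 -66.4 119. ]
shift [ 64.4  15.2 101. ] turn [ 0.   0.  -0.1] t 2.35 F [-0.3 -0.8  0.8] w 85.3
```

Emit:
carry_out([
  [[60,15,100,0,0,1,-1],[60,15,100,0,0,1,-1],[60,15,100,0,0,1,-1],[60,15,100,0,0,1,-1],[60,15,100,0,0,1,-1]],
])

```text
time_s: 2.77
eef_pos: [575.1, -176.4, 209.1]
eef_rot: [[0.997, 0.077, -0.005], [0.077, -0.997, 0.001], [-0.005, -0.001, -1.0]]
contact_force: [0.1, 1.0, 0.0]
width: 85.4
gripper_force: 0.0
```

```bash
python3 look.py w2
```

```text
shift [  14.5   -5.3 -118.9] turn [-0.   0.1 -1.1] t 2.82 F [ 0.4 -0.3  0.4] w 85.2
[ 575.7 -176.4  211.1]
clip_p_barrel [([447.0, 203.0], 0.55, [583.6, -271.4, 119.0])]
fresh_clip_barrel [([407.0, 300.0], 0.88, [439.2, -286.4, 34.0])]
tray [([200.0, 279.0], 0.97, [426.8, -40.0, -0.0]), ([195.0, 8.0], 0.29, [723.2, -45.4, 0.0])]
cassette [([320.0, 172.0], 0.62, [572.4, -176.5, 0.0]), ([71.0, 18.0], 0.45, [705.1, 74.7, 0.0])]
beaker [([70.0, 17.0], 0.8, [705.6, 75.0, 0.0])]
media_bottle [([198.0, 9.0], 0.63, [722.5, -48.0, 0.0]), ([406.0, 297.0], 0.49, [420.8, -297.1, 0.0])]
```

View pics/w2.png

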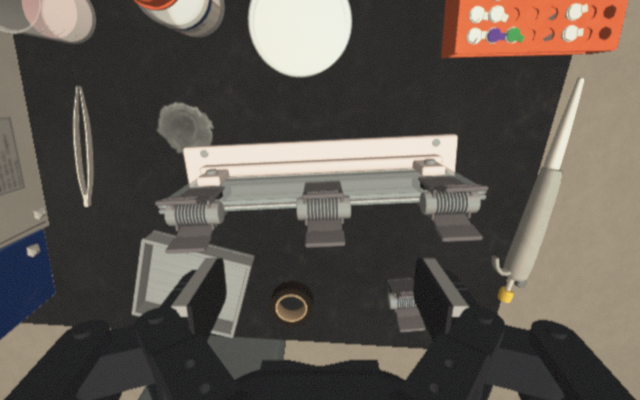

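```bash
python3 - <<'E'
from h import *
import pickle
P=pickle.load(open("w1.pkl","rb"))["P"]; P2=pickle.load(open("w2.pkl","rb"))["P"]; T=cam("top")
for a,b,c in [((247,124),(195,210),0),((344,121),(324,207),0),((438,119),(451,203),0),((404,224),(407,300),34),((229,210),(200,279),0)]:
    x,r=tri([(P,a),(P2,b)]); print(x.round(1),np.round(r,1),onz(P2,b,c or 119).round(1), onz(P,a,c or 119).round(1))
im=cv2.imread("pics/w2.png"); cv2.imwrite("pics/w2c.png",cv2.resize(im[140:260,140:500],(800,267),interpolation=cv2.INTER_CUBIC))
E
```

```text
[561.7 -81.5 115.8] [0.8 0.8] [563.3 -82.  119. ] [561.7 -82.9 119. ]
[ 574.7 -179.4  123.2] [0.2 0.2] [ 573.3 -179.3  119. ] [ 574.4 -179.9  119. ]
[ 586.  -271.   126.2] [0. 0.] [ 583.9 -274.2  119. ] [ 585.8 -273.7  119. ]
[ 438.5 -286.9   32.5] [0.4 0.4] [ 439.6 -286.    34. ] [ 439.1 -286.8   34. ]
[415.2 -31.8 -18.1] [1. 1.] [503.6 -83.7 119. ] [467.6 -66.4 119. ]
```

View pics/w2c.png

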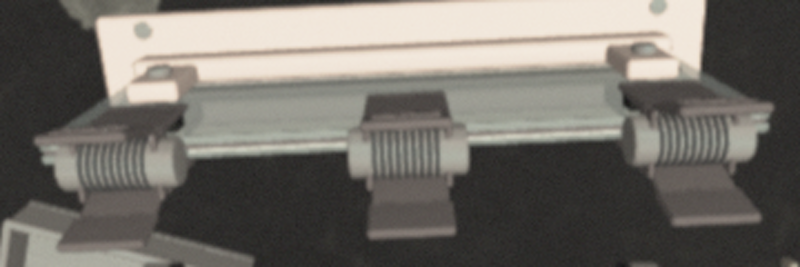

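```bash
python3 - <<'E'
from h import *
goto([573.5,-179.5,150],-83.5)
E
```

```text
shift [-3.7  3.5 63. ] turn [ 0.1 -0.1 -2. ] t 3.12 F [-0.6  0.4 -0.5] w 85.6
```

Emit:
carry_out([
  [[-3,3.5,62,0,0,-2,-1],[-3,3.5,62,0,0,-2,-1],[-3,3.5,62,0,0,-2,-1],[-3,3.5,62,0,0,-2,-1]],
])

```text
time_s: 3.45
eef_pos: [573.3, -179.1, 149.4]
eef_rot: [[0.994, 0.113, -0.001], [0.113, -0.994, 0.0], [-0.001, -0.0, -1.0]]
contact_force: [0.7, 0.3, 0.7]
width: 85.5
gripper_force: 0.0
```

```bash
cat > near.py <<'E'
from h import *
import sys
zs=[];im=[]
for i in range(3):
    P=cam("wrist"); s=bot.observe(); zs.append(s['eef_pos']); im.append(bot.get_image("wrist"))
print(np.round(zs,1).tolist(), "t",s['time_s']); e=np.mean(zs,0)
cv2.imwrite(f"pics/{sys.argv[1]}.png",im[-1][:,:,::-1])
y=s['eef_rot'][:,1]; x=s['eef_rot'][:,0]
print("tool y angle",np.degrees(np.arctan2(y[1],y[0])).round(2),"tool z",s['eef_rot'][:,2].round(3))
for nm,k in (("TCP-19",-19),("TCP",0)): print(nm, "projects to",proj(P,e+s['eef_rot'][:,2]*k).round(1))
for dy in(-20,0,20): print(dy,proj(P,np.array([e[0],e[1],119.])+y*dy).round(1))
import pickle; pickle.dump((P,e,s['eef_rot']),open(sys.argv[1]+".pkl","wb"))
E
python3 near.py n1
```

```text
[[573.3, -179.1, 149.4], [574.5, -179.1, 150.7], [575.0, -179.2, 151.3]] t 3.55
tool y angle -83.5 tool z [ 0.003 -0.001 -1.   ]
TCP-19 projects to [320.3 285.5]
TCP projects to [320.2 264.1]
-20 [285.9 237.7]
0 [320.1 237.7]
20 [354.2 237.8]
```

View pics/n1.png

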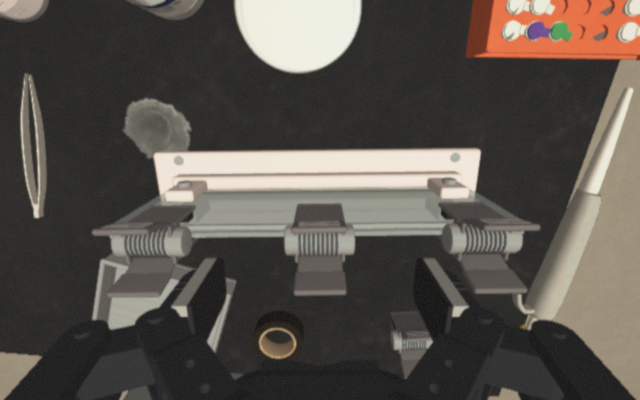

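Emit:
carry_out([
  [[-2,0,30,0,0,-0.8,-1],[-2,0,43,0,0,-0.8,-1],[-2,0,43,0,0,-0.8,-1],[-2,0,43,0,0,-0.8,-1],[-2,0,43,0,0,-0.8,-0.2],[-2,0,43,0,0,-0.8,0],[-2,0,43,0,0,-0.8,0.3],[-2,0,43,0,0,-0.8,0.3],[-2,0,43,0,0,-0.8,0.3]],
], newtons=20)

```text
time_s: 4.35
eef_pos: [572.4, -179.4, 107.4]
eef_rot: [[0.992, 0.127, 0.002], [0.127, -0.992, -0.0], [0.001, 0.001, -1.0]]
contact_force: [-1.1, 0.5, 4.8]
width: 40.0
gripper_force: 21.6
```

```bash
python3 near.py n2; python3 - <<'E'
from h import *
s=bot.observe(); print(s['width'],s['gripper_force'],s['contact_force'],s['moment'],s['eef_pos'])
E
```

```text
[[572.4, -179.4, 107.4], [572.4, -179.4, 107.3], [572.4, -179.4, 107.3]] t 4.45
tool y angle -82.69 tool z [ 0.001 -0.    -1.   ]
TCP-19 projects to [320.6 285.2]
TCP projects to [320.4 263.6]
-20 [276.6 276.2]
0 [320.5 276.2]
20 [364.5 276.2]
39.339803613904785 21.67368918657303 [-1.63790414  0.29874004  6.66361655] [0.05809299 0.27810721 0.01869912] [ 572.41109007 -179.44254742  107.35048829]
```

View pics/n2.png

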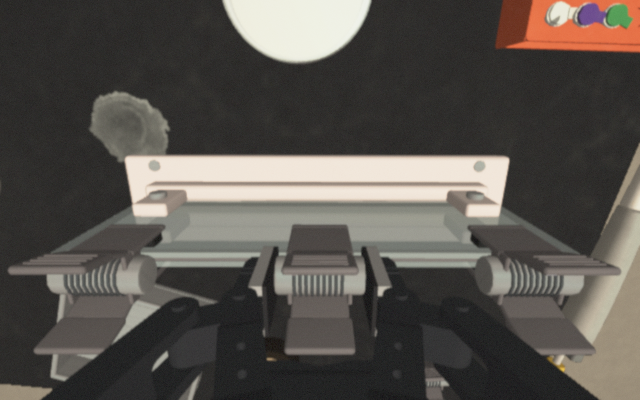

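Emit:
carry_out([
  [[0,0,-0.7,0,0,0,0.3],[0,0,-1.4,0,0,0,0.3],[0,0,-2,0,0,0,0.3],[0,0,-2,0,0,0,0.3]],
])

```text
time_s: 4.83
eef_pos: [572.2, -179.2, 108.3]
eef_rot: [[0.992, 0.127, 0.001], [0.127, -0.992, 0.0], [0.001, 0.0, -1.0]]
contact_force: [2.6, -0.1, -1.9]
width: 39.7
gripper_force: 20.8
```

Emit:
carry_out([
  [[0,0,-0.7,0,0,0,0.3],[0,0,-1.4,0,0,0,0.3],[0,0,-2,0,0,0,0.3],[0,0,-2,0,0,0,0.3]],
])

```text
time_s: 5.17
eef_pos: [572.1, -179.0, 110.4]
eef_rot: [[0.992, 0.128, 0.001], [0.128, -0.992, 0.0], [0.001, -0.0, -1.0]]
contact_force: [3.6, 1.2, -3.4]
width: 39.7
gripper_force: 20.8
```

Emit:
carry_out([
  [[0,0,-0.7,0,0,0,0.3],[0,0,-1.2,0,0,0,0.3],[0,0,-1.2,0,0,0,0.3]],
])

```text
time_s: 5.42
eef_pos: [572.1, -179.1, 111.7]
eef_rot: [[0.992, 0.127, 0.001], [0.127, -0.992, 0.0], [0.001, -0.0, -1.0]]
contact_force: [4.7, 1.5, -2.8]
width: 39.5
gripper_force: 20.8
```

```bash
python3 near.py n3; python3 - <<'E'
import cv2,numpy as np
a=cv2.imread("pics/n2.png")[210:370,20:620];b=cv2.imread("pics/n3.png")[210:370,20:620]
cv2.imwrite("pics/cmp.png",np.vstack([a,b]))
E
```

```text
[[572.1, -179.1, 111.7], [572.1, -179.2, 111.7], [572.1, -179.1, 111.7]] t 5.5167
tool y angle -82.68 tool z [ 0.001  0.    -1.   ]
TCP-19 projects to [320.6 285.2]
TCP projects to [320.5 263.6]
-20 [277.8 271.3]
0 [320.5 271.3]
20 [363.3 271.3]
```

View pics/cmp.png

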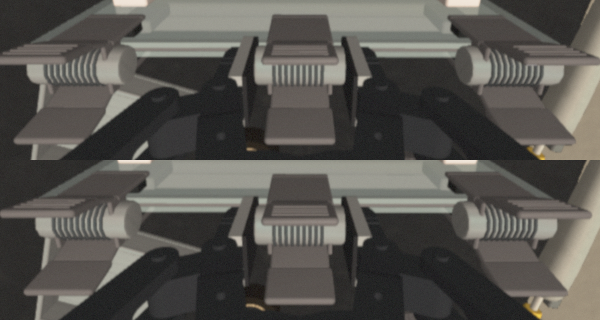

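Emit:
carry_out([
  [[0,0,-10,0,0,0,0.3],[0,0,-25,0,0,0,0.3],[0,0,-45,0,0,0,0.3],[0,0,-75,0,0,0,0.3],[-20,-25,-80,0,0,0,0.3],[-45,-56,-80,0,0,0,0.3],[-70,-87,-80,0,0,0,0.3],[-95,-118,-80,0,0,0,0.3],[-115,-143,-80,0,0,0,0.3],[-127,-158,-80,0,0,0,0.3],[-127,-158,-60,0,0,0,0.3],[-127,-158,-60,0,0,0,0.3]],
], newtons=40)

```text
time_s: 6.57
eef_pos: [422.6, -38.7, 169.9]
eef_rot: [[0.992, 0.128, -0.005], [0.128, -0.992, -0.001], [-0.005, 0.0, -1.0]]
contact_force: [-1.0, -0.8, -0.1]
width: 38.8
gripper_force: 45.5
```

```bash
python3 - <<'E'
from h import *
P=cam("wrist"); im=bot.get_image("wrist"); cv2.imwrite("pics/n4.png",im[:,:,::-1])
s=bot.observe(); print(s['eef_pos'],s['width'],s['gripper_force'])
for d in bot.regions_of("tray","wrist")[:2]:
    print(d['confidence'],d['rect']); q=cv2.minAreaRect(np.argwhere(d['region'])[:,::-1].astype(np.float32)); print(q)
    print([onz(P,u,26).round().tolist() for u in cv2.boxPoints(q)])
print(bot.tip_of("tray","wrist")[:1], proj(P,[426,-38,0]))
E
```

```text
[423.73587418 -39.16315098 170.79228553] 39.08945982157408 45.46490013599396
0.73 [240.9, 102.2, 400.7, 248.0]
((317.9499816894531, 177.14999389648438), (141.0375518798828, 113.52574920654297), 18.434947967529297)
[[390.0, 39.0, 26.0], [490.0, 13.0, 26.0], [468.0, -106.0, 26.0], [361.0, -93.0, 26.0]]
0.68 [393.8, 0.0, 484.7, 29.3]
((438.5, 13.5), (27.0, 89.0), 90.0)
[[577.0, -76.0, 26.0], [586.0, -144.0, 26.0], [568.0, -150.0, 26.0], [559.0, -80.0, 26.0]]
[{'uv': [319.9, 174.4], 'confidence': 0.93}] [319.56653952 175.09993546]
```

Emit:
carry_out([
  [[1,0,40,0,0,0,0.3],[1,0,80,0,0,0,0.3],[1,0,115,0,0,0,0.3],[1,0,135,0,0,0,0.3],[1,0,141,0,0,0,0.3],[1,0,141,0,0,0,0.3],[1,0,141,0,0,0,-0.3],[1,0,141,0,0,0,-1],[1,0,141,0,0,0,-1],[1,0,141,0,0,0,-1]],
])

```text
time_s: 7.55
eef_pos: [427.7, -38.8, 31.7]
eef_rot: [[0.992, 0.127, 0.003], [0.127, -0.992, -0.0], [0.002, 0.001, -1.0]]
contact_force: [-0.4, 0.1, 0.6]
width: 84.5
gripper_force: 0.0
```

```bash
python3 - <<'E'
from h import *
s=bot.observe(); print(s['joints'].round(2)); goto([439,-286.5,170],-82.7)
E
```

```text
[ 0.19  0.41 -0.25  2.22  0.2   0.53 -1.66]
shift [ -19.9  247.2 -138.1] turn [ 0.  -0.1 -0. ] t 7.55 F [-0.4  0.1  0.6] w 84.5
```

Emit:
carry_out([
  [[0,0,-40,0,0,0,-1],[0,0,-80,0,0,0,-1],[0,30,-110,0,0,-7,-1],[-10,70,-138,0,0,-14,-1],[-10,110,-138,0,0,-21,-1],[-20,150,-138,0,0,-28,-1],[-20,190,-138,0,0,-35,-1],[-20,220,-138,0,0,-42,-1],[-20,247,-138,0,0,-49,-1],[-20,247,-138,0,0,-56,-1],[-20,247,-138,0,0,-63,-1],[-20,247,-138,0,0,-70,-1]],
])

```text
time_s: 8.55
eef_pos: [438.0, -287.5, 169.1]
eef_rot: [[0.286, 0.958, 0.001], [0.958, -0.286, -0.001], [-0.0, 0.001, -1.0]]
contact_force: [-0.8, -0.8, -0.8]
width: 85.5
gripper_force: 0.0
```

Emit:
carry_out([
  [[0,0,0,0,0,-7,-1],[0,0,0,0,0,-14,-1],[0,0,0,0,0,-20,-1],[0,0,0,0,0,-20,-1],[0,0,0,0,0,-20,-1],[0,0,0,0,0,-20,-1]],
])

```text
time_s: 9.05
eef_pos: [438.3, -286.3, 168.9]
eef_rot: [[-0.052, 0.999, 0.0], [0.999, 0.052, -0.0], [-0.001, 0.0, -1.0]]
contact_force: [-0.6, 0.0, 0.1]
width: 85.6
gripper_force: 0.0
```

```bash
python3 - <<'E'
from h import *
es=[]
for i in range(2):
    P=cam("wrist"); s=bot.observe(); es.append(s['eef_pos'].round(1).tolist()); im=bot.get_image("wrist")
cv2.imwrite("pics/f1.png",im[:,:,::-1]); print(es,s['joints'].round(2),s['time_s'])
y=s['eef_rot'][:,1]; print("yaw",np.degrees(np.arctan2(y[1],y[0])))
for d in bot.tip_of("fresh_clip_barrel","wrist")[:3]: print(d, onz(P,d['uv'],34))
for d in bot.regions_of("fresh_clip_a","wrist")[:3]:
    print(d['confidence'],d['rect']); q=cv2.minAreaRect(np.argwhere(d['region'])[:,::-1].astype(np.float32)); print(q)
print(proj(P,[439,-286.5,34]))
u,v=proj(P,[439,-286.5,34]).astype(int)
c=im[max(0,v-75):v+75,max(0,u-100):u+100,::-1]; cv2.imwrite("pics/f1c.png",cv2.resize(c,None,fx=4,fy=4,interpolation=cv2.INTER_CUBIC)); print("crop origin",max(0,u-100),max(0,v-75))
t=cam("top");it=bot.get_image("top"); print([(d['uv'],round(d['confidence'],2),onz(t,d['uv'],34).round(1)) for d in bot.tip_of("fresh_clip_barrel","top")])
E
```

```text
[[438.3, -286.3, 168.9], [438.3, -286.2, 168.8]] [ 0.83  0.34 -0.42  1.89  0.17  0.94  0.38] 9.1
yaw 3.006164457079463
{'uv': [320.5, 187.0], 'confidence': 0.9} [ 440.1438725  -284.87533193   34.        ]
0.66 [324.2, 165.4, 347.7, 207.6]
((337.929931640625, 187.50999450683594), (41.43646240234375, 19.516149520874023), 81.8698959350586)
0.39 [292.7, 163.3, 350.9, 217.2]
((319.2921142578125, 187.42079162597656), (47.26426696777344, 55.82158660888672), 84.2894058227539)
[319.11127453 188.7023422 ]
crop origin 219 113
[([391.0, 251.9], 0.69, array([ 442.8, -278.3,   34. ]))]
```

```bash
python3 - <<'E'
import cv2,numpy as np
im=cv2.imread("pics/f1.png",0)[140:235,270:370]
big=cv2.resize(im,None,fx=3,fy=3,interpolation=cv2.INTER_CUBIC)
L=cv2.createLineSegmentDetector().detect(big)[0][:,0]/3
for l in L:
    n=np.hypot(l[2]-l[0],l[3]-l[1])
    if n>12: print((l+[270,140,270,140]).round(1),round(n,1),"ang",(np.degrees(np.arctan2(l[3]-l[1],l[2]-l[0]))%180).round(1))
E
```

```text
[318.  211.6 330.1 210. ] 12.2 ang 172.3
[349.7 206.2 346.4 175.7] 30.6 ang 83.8
[290.5 183.4 295.4 213.8] 30.8 ang 80.8
[325.9 164.8 308.7 166.8] 17.3 ang 173.4
[325.7 201.1 313.6 201.5] 12.1 ang 178.5
[343.1 177.6 346.2 206.8] 29.4 ang 84.1
[298.4 211.9 294.  183.5] 28.7 ang 81.1
[311.2 200.2 308.1 177.2] 23.2 ang 82.3
```

Emit:
carry_out([
  [[0.8,1.8,40,0,0,-7.5,-1],[0.8,1.8,80,0,0,-7.5,-1],[0.8,1.8,110,0,0,-7.5,-1],[0.8,1.8,128,0,0,-7.5,-1],[0.8,1.8,131,0,0,-7.5,-1],[0.8,1.8,131,0,0,-7.5,-1],[0.8,1.8,131,0,0,-7.5,-0.2],[0.8,1.8,131,0,0,-7.5,0.2],[0.8,1.8,131,0,0,-7.5,0.6],[0.8,1.8,131,0,0,-7.5,0.6],[0.8,1.8,131,0,0,-7.5,0.6],[0.8,1.8,131,0,0,-7.5,0.6]],
], newtons=40)

```text
time_s: 10.35
eef_pos: [440.1, -287.2, 41.5]
eef_rot: [[-0.184, 0.983, 0.0], [0.983, 0.184, -0.004], [-0.004, -0.0, -1.0]]
contact_force: [-14.5, 2.2, 42.2]
width: 31.1
gripper_force: 35.9
```

```bash
python3 - <<'E'
from h import *
im=bot.get_image("wrist");P=cam("wrist"); s=bot.observe(); print(s['eef_pos'].round(1),s['width'],s['gripper_force'],s['contact_force'].round(1),s['moment'].round(2)); cv2.imwrite("pics/g1.png",im[:,:,::-1])
print([(d['uv'],round(d['confidence'],2)) for d in bot.tip_of("fresh_clip_barrel","wrist")], proj(P,[s['eef_pos'][0],s['eef_pos'][1],34]))
E
```

```text
[ 439.8 -287.3   41.7] 30.83030139054939 35.90964272618294 [-14.9   1.9  43.1] [0.36 3.59 0.01]
[([311.5, 253.0], 0.93)] [317.65813057 255.46468437]
```

Emit:
carry_out([
  [[0,0,-1,0,0,0,0.6],[0,0,-3,0,0,0,0.6],[0,0,-5,0,0,0,0.6],[0,0,-8,0,0,0,0.6],[0,0,-12,0,0,0,0.6],[0,0,-12,0,0,0,0.6],[0,0,-12,0,0,0,0.6]],
])

```text
time_s: 11.03
eef_pos: [440.3, -285.3, 49.7]
eef_rot: [[-0.185, 0.983, 0.0], [0.983, 0.185, -0.0], [-0.0, 0.0, -1.0]]
contact_force: [-0.1, -0.4, -0.4]
width: 29.4
gripper_force: 39.4
```

```bash
python3 - <<'E'
from h import *
im=bot.get_image("wrist");P=cam("wrist"); s=bot.observe(); print(s['eef_pos'].round(1),s['width'],s['gripper_force'],s['contact_force'].round(1),s['moment'].round(2)); cv2.imwrite("pics/g2.png",im[:,:,::-1])
print([(d['uv'],round(d['confidence'],2)) for d in bot.tip_of("fresh_clip_barrel","wrist")], proj(P,[s['eef_pos'][0],s['eef_pos'][1],34]))
E
```

```text
[ 440.1 -285.2   49.4] 29.414411709090245 39.439612969290465 [-0.5  0.3 -0.5] [ 0.05  0.03 -0.04]
[([313.0, 249.7], 0.58)] [317.71029066 248.74823763]
```

View pics/g2.png

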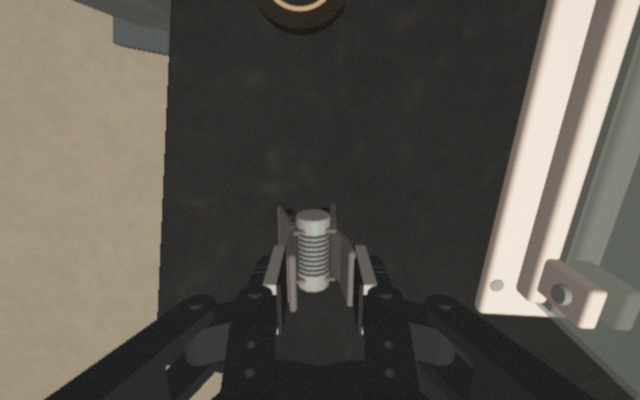

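```bash
python3 - <<'E'
import cv2,numpy as np
from h import *
im=cv2.imread("pics/g2.png",0)[195:330,255:390]
big=cv2.resize(im,None,fx=3,fy=3,interpolation=cv2.INTER_CUBIC)
L=cv2.createLineSegmentDetector().detect(big)[0][:,0]/3
for l in sorted(L.tolist()):
    l=np.array(l); n=np.hypot(l[2]-l[0],l[3]-l[1])
    if n>10: print((l+[255,195,255,195]).round(1),round(n,1),"ang",(np.degrees(np.arctan2(l[3]-l[1],l[2]-l[0]))%180).round(1))
P=cam("wrist"); s=bot.observe(); Rt=s['eef_rot']; e=s['eef_pos']
def tp(v): return proj(P,e+Rt@np.array(v,float)).round(1)
# predicted geometry for upright clip: plates' tops at barrel+31, squeezed; barrel height b below; guess plate top z rel TCP
for up in (15,20,25,30): print(up,[tp([x,y,-up]) for x in(-14,14) for y in(-14.5,14.5)])
for up in (-18,-12,-6): print("barrel",up,[tp([x,y,-up]) for x in(-20,20) for y in(-8.8,8.8)])
for up in (-44,-38): print("jaw",up,[tp([x,y,-up]) for x in(-15,15) for y in(-8,8)])
for d in bot.regions_of("fresh_clip_a","wrist")[:3]: print(d['confidence'],d['rect'])
E
```

```text
[274.1 245.7 262.2 284.2] 40.3 ang 107.2
[274.8 284.8 264.8 284. ] 10.1 ang 4.5
[276.2 293.5 276.7 279.3] 14.2 ang 91.8
[277.  207.7 278.5 244. ] 36.3 ang 87.7
[277.5 279.2 285.  245.6] 34.4 ang 102.6
[285.7 257.3 287.2 301.9] 44.6 ang 88.0
[290.  284.8 290.4 299.8] 15.0 ang 88.7
[295.7 281.9 295.7 256.9] 25.0 ang 90.1
[296.  213.6 296.2 224.4] 10.9 ang 88.9
[296.8 309.8 295.9 283.1] 26.7 ang 88.3
[303.1 254.8 317.3 255.9] 14.3 ang 4.3
[303.1 235.4 314.8 236.1] 11.7 ang 3.2
[303.5 291.3 319.4 292.3] 15.9 ang 3.4
[304.4 264.5 318.1 265. ] 13.8 ang 1.9
[304.8 273.7 318.9 274.1] 14.2 ang 1.5
[304.8 251.  324.  249.9] 19.2 ang 176.7
[311.4 246.2 323.1 245. ] 11.8 ang 173.8
[312.3 277.  300.9 274.7] 11.6 ang 11.5
[312.7 241.6 324.8 239.6] 12.3 ang 170.7
[314.7 236.5 327.9 233.2] 13.6 ang 166.0
[315.7 262.8 303.  261.7] 12.7 ang 5.1
[317.7 238.9 303.5 238.1] 14.2 ang 3.0
[318.1 267.2 304.8 266.9] 13.3 ang 1.1
[319.4 209.2 309.  209.1] 10.4 ang 0.7
[319.8 248.3 304.8 248.1] 15.0 ang 0.8
[319.8 271.6 304.8 271.6] 15.0 ang 179.9
[320.2 257.5 306.5 257.8] 13.8 ang 178.8
[320.2 252.8 306.9 253.
[... 731 characters left out ...]
1.1, 320.5]), array([281.1, 262.1]), array([353.1, 262.1])]
30 [array([282.2, 328.5]), array([352.2, 328.5]), array([279.7, 268.4]), array([354.4, 268.4])]
barrel -18 [array([302., 279.]), array([333.4, 279. ]), array([300.8, 211.9]), array([334.4, 211.9])]
barrel -12 [array([301.5, 285. ]), array([333.9, 285. ]), array([300.2, 215.9]), array([335. , 215.9])]
barrel -6 [array([300.9, 291.3]), array([334.4, 291.3]), array([299.5, 220.2]), array([335.5, 220.2])]
jaw -44 [array([305.3, 250. ]), array([330.6, 250. ]), array([304.6, 205. ]), array([331.1, 205. ])]
jaw -38 [array([304.9, 254.4]), array([330.9, 254.4]), array([304.2, 208.3]), array([331.4, 208.3])]
0.84 [318.9, 204.1, 353.2, 305.0]
```

```bash
python3 - <<'E'
from h import *
g=cv2.imread("pics/g2.png",0)
for r in (213,225,240,270,300): print(r," ".join(f"{int(v):d}" for v in g[r-1:r+2,266:376:2].mean(0)))
a=cam("scene"); print("sceneC",(-a[1].T@a[2]).round())
im=bot.get_image("scene"); s=bot.observe(); print(s['eef_pos'].round(1)); cv2.imwrite("pics/s2.png",im[:,:,::-1])
print([(d['uv'],round(d['confidence'],2)) for d in bot.tip_of("fresh_clip_barrel","scene")][:3])
for up in (-20,-15,-10): print(up,proj(a,s['eef_pos']+[0,0,up]).round(1))
E
```

```text
213 45 44 42 44 43 46 79 70 65 64 48 30 31 34 34 51 74 81 81 84 84 85 85 84 83 85 86 85 86 85 80 66 55 63 60 47 46 44 45 46 47 46 46 44 46 45 41 46 44 44 45 44 42 43 43
225 44 41 44 46 46 46 74 76 71 72 73 71 67 71 65 83 117 133 142 152 158 165 169 174 179 178 171 166 166 161 144 129 80 66 73 61 47 46 44 46 44 42 46 44 46 45 44 44 43 43 43 42 43 41 43
240 48 47 48 46 46 46 63 75 73 72 70 65 65 63 68 64 76 86 92 109 117 126 127 136 140 134 126 120 108 100 93 90 64 73 75 73 76 73 65 65 64 57 46 47 45 45 45 43 44 45 44 46 44 44 46
270 57 90 94 94 93 93 88 40 31 32 68 99 121 126 116 76 68 99 101 102 100 106 104 112 112 110 102 104 107 104 88 78 69 72 73 75 76 67 61 62 63 91 123 121 55 24 30 65 92 93 94 93 92 81 41
300 32 33 30 32 33 42 59 52 30 27 37 99 106 126 122 92 47 43 43 47 45 47 44 43 46 46 46 44 44 45 46 44 47 45 43 45 46 46 45 47 70 111 126 92 28 27 38 58 51 31 31 30 33 33 32
sceneC [220. 427. 660.]
[ 440.  -285.1   49.2]
[([404.0, 208.2], 0.58)]
-20 [404.8 209.9]
-15 [405.  208.2]
-10 [405.3 206.6]
```

Emit:
carry_out([
  [[0,0,0,-4,0,0,0.6],[0,0,0,-8,0,0,0.6],[0,0,1,-8,0,0,0.6],[0,0,2,-8,0,0,0.6],[0,0,3,-8,0,0,0.6],[0,0,3,-8,0,0,0.6]],
])

```text
time_s: 11.78
eef_pos: [440.9, -285.0, 46.4]
eef_rot: [[-0.186, 0.973, 0.136], [0.983, 0.184, 0.026], [0.0, 0.138, -0.99]]
contact_force: [-0.4, -0.3, -0.5]
width: 29.0
gripper_force: 39.6
```

Emit:
carry_out([
  [[0,0,1,0,0,0,0.6],[0,0,2,0,0,0,0.6],[0,0,2,0,0,0,0.6]],
])

```text
time_s: 12.03
eef_pos: [440.8, -284.7, 44.3]
eef_rot: [[-0.186, 0.973, 0.136], [0.983, 0.184, 0.026], [0.0, 0.139, -0.99]]
contact_force: [-1.8, -0.7, -0.1]
width: 29.2
gripper_force: 39.6
```

Emit:
carry_out([
  [[0,0,1,0,0,0,0.6],[0,0,2,0,0,0,0.6],[0,0,2,0,0,0,0.6]],
])

```text
time_s: 12.28
eef_pos: [440.6, -285.0, 42.3]
eef_rot: [[-0.185, 0.973, 0.137], [0.983, 0.184, 0.026], [0.0, 0.139, -0.99]]
contact_force: [1.2, -0.2, -0.8]
width: 29.3
gripper_force: 39.6
```

Emit:
carry_out([
  [[0,0,1,0,0,0,0.6],[0,0,2,0,0,0,0.6],[0,0,3,0,0,0,0.6],[0,0,3,0,0,0,0.6]],
])

```text
time_s: 12.62
eef_pos: [441.1, -285.6, 40.9]
eef_rot: [[-0.185, 0.973, 0.137], [0.983, 0.183, 0.024], [-0.001, 0.139, -0.99]]
contact_force: [-7.4, 2.4, 19.1]
width: 28.8
gripper_force: 41.3
```

Emit:
carry_out([
  [[0,0,-1.2,0,0,0,0.6],[0,0,-1.2,0,0,0,0.4],[0,0,-1.2,0,0,0,0.2],[0,0,-1.2,0,0,0,0],[0,0,-1.2,0,0,0,-0.5],[0,0,-1.2,0,0,0,-1],[0,0,-1.2,0,0,0,-1]],
])

```text
time_s: 13.2
eef_pos: [440.9, -285.1, 40.6]
eef_rot: [[-0.185, 0.973, 0.137], [0.983, 0.183, 0.026], [0.0, 0.139, -0.99]]
contact_force: [0.0, 0.2, -0.3]
width: 76.9
gripper_force: 0.0
```

Emit:
carry_out([
  [[0,3,-20,0,0,0,-1],[0,9,-60,0,0,0,-1],[0,14,-100,4,0,0,-1],[0,18,-129,8,0,0,-1],[0,18,-129,8,0,0,-1],[0,18,-129,8,0,0,-1]],
])

```text
time_s: 13.7
eef_pos: [442.8, -285.1, 173.0]
eef_rot: [[-0.187, 0.982, 0.004], [0.982, 0.187, -0.002], [-0.003, 0.003, -1.0]]
contact_force: [-0.5, -0.4, -1.0]
width: 85.3
gripper_force: 0.0
```

```bash
cat > fresh.py <<'E'
from h import *
import sys
P=cam("wrist"); s=bot.observe(); im=bot.get_image("wrist"); g=cv2.cvtColor(im,cv2.COLOR_RGB2GRAY)
e=s['eef_pos']; print(e.round(1),"t",s['time_s'],s['width'],"z",s['eef_rot'][:,2].round(3)); y=s['eef_rot'][:,1]; print("yaw",np.degrees(np.arctan2(y[1],y[0])))
d=bot.tip_of("fresh_clip_barrel","wrist")[:2]; print([(k['uv'],round(k['confidence'],2),onz(P,k['uv'],34).round(1)) for k in d])
for k in bot.regions_of("fresh_clip_a","wrist")[:3]: print(round(k['confidence'],2),k['rect'])
u,v=np.array(d[0]['uv'],int); y0,x0=v-50,u-50
big=cv2.resize(g[y0:v+50,x0:u+50],None,fx=3,fy=3,interpolation=cv2.INTER_CUBIC)
for l in sorted((cv2.createLineSegmentDetector().detect(big)[0][:,0]/3).tolist()):
    l=np.array(l); n=np.hypot(l[2]-l[0],l[3]-l[1])
    if n>12: print((l+[x0,y0,x0,y0]).round(1),round(n,1),"ang",(np.degrees(np.arctan2(l[3]-l[1],l[2]-l[0]))%180).round(1))
E
python3 fresh.py
```

```text
[ 442.8 -285.1  173. ] t 13.7 85.27803231151442 z [ 0.004 -0.002 -1.   ]
yaw 10.76826443304978
[([316.1, 184.4], 0.59, array([ 440.9, -283.4,   34. ]))]
0.98 [324.1, 166.9, 340.6, 205.7]
[287.5 176.3 288.5 206.7] 30.5 ang 88.1
[291.9 205.9 290.9 177.9] 28.0 ang 87.9
[308.7 208.1 323.3 208. ] 14.6 ang 179.7
[323.3 198.3 308.3 198.2] 15.0 ang 0.1
[324.1 163.3 307.8 163.1] 16.3 ang 0.8
[339.9 176.7 339.3 205.9] 29.2 ang 91.2
[342.5 207.5 343.2 177.1] 30.4 ang 91.3
```

Emit:
carry_out([
  [[1.5,-3,40,0,0,0,-1],[1.5,-3,80,0,0,0,-1],[1.5,-3,110,0,0,0,-1],[1.5,-3,128,0,0,0,-1],[1.5,-3,132,0,0,0,-1],[1.5,-3,132,0,0,0,-0.5],[1.5,-3,132,0,0,0,-0.1],[1.5,-3,132,0,0,0,-0.1]],
])

```text
time_s: 14.52
eef_pos: [438.2, -284.7, 40.1]
eef_rot: [[-0.185, 0.983, 0.002], [0.983, 0.185, -0.001], [-0.001, 0.001, -1.0]]
contact_force: [-0.4, -1.0, 0.5]
width: 51.3
gripper_force: 0.0
```

```bash
python3 fresh.py
```

```text
[ 438.2 -284.7   40.1] t 14.5167 51.3082324390531 z [ 0.002 -0.001 -1.   ]
yaw 10.657795791898444
[([322.1, 252.8], 0.94, array([ 440. , -281.9,   34. ]))]
0.63 [320.3, 206.6, 374.2, 305.9]
[272.9 287.6 273.1 301.4] 13.8 ang 89.3
[276.7 277.2 276.1 262.2] 15.0 ang 87.9
[277.7 301.4 276.8 277.2] 24.2 ang 87.8
[282.7 301.3 290.7 290.1] 13.8 ang 125.7
[304.1 275.6 303.6 245.1] 30.5 ang 88.9
[311.4 240.1 331.8 240.1] 20.4 ang 0.1
[312.2 254.7 325.5 256. ] 13.4 ang 5.2
[312.6 259.5 324.7 260.8] 12.2 ang 6.2
[312.6 297.3 331.  297.6] 18.3 ang 0.9
[313.9 279.1 330.1 279.1] 16.3 ang 0.2
[315.5 274.8 331.4 274.1] 15.9 ang 177.4
[315.6 250.8 333.1 250. ] 17.5 ang 177.3
[320.9 270.6 334.4 268.3] 13.7 ang 170.6
[330.2 276.6 316.  277. ] 14.2 ang 178.4
[330.6 257.5 317.2 258. ] 13.4 ang 177.7
[331.4 224.8 313.  224.7] 18.3 ang 0.1
[331.4 213.4 316.  212.9] 15.5 ang 2.1
[331.8 281.4 314.3 281.9] 17.5 ang 178.6
[331.9 271.4 318.5 272.6] 13.5 ang 174.8
[333.1 266.5 319.4 268. ] 13.7 ang 173.8
[333.1 261.8 318.4 263.2] 14.7 ang 174.3
[333.1 247.5 315.5 248.2] 17.6 ang 177.8
[333.5 242.3 318.  243.3] 15.5 ang 176.3
[369.7 255.2 367.1 301.4] 46.3 ang 93.3
```

Emit:
carry_out([
  [[0,1,0,0,0,0,-0.1],[0,1,0,0,0,0,0],[0,1,-0.5,0,0,0,0.05],[0,1,-1,0,0,0,0.1],[0,1,-1.5,0,0,0,0.15],[0,1,-2,0,0,0,0.2],[0,1,-2.5,0,0,0,0.25]],
])

```text
time_s: 15.25
eef_pos: [442.7, -284.3, 43.9]
eef_rot: [[-0.186, 0.982, 0.008], [0.982, 0.186, -0.002], [-0.004, 0.007, -1.0]]
contact_force: [4.3, 1.0, 7.4]
width: 32.6
gripper_force: 16.4
```

Emit:
carry_out([
  [[0,0,-0.5,0,0,0,0.3],[0,0,-1,0,0,0,0.4],[0,0,-1.5,0,0,0,0.6],[0,0,-1.5,0,0,0,0.6],[0,0,-1.5,0,0,0,0.6]],
])

```text
time_s: 15.67
eef_pos: [440.6, -284.5, 44.4]
eef_rot: [[-0.186, 0.983, 0.004], [0.983, 0.186, -0.002], [-0.002, 0.004, -1.0]]
contact_force: [2.3, 0.3, 9.0]
width: 27.4
gripper_force: 41.3
```

```bash
python3 fresh.py; python3 -c "
from h import *
s=bot.observe();print(s['contact_force'],s['moment'],s['gripper_force'])
g=cv2.cvtColor(bot.get_image('wrist'),cv2.COLOR_RGB2GRAY)
for r in (213,225,240,270,300): print(r,' '.join('%d'%v for v in g[r-1:r+2,266:376:2].mean(0)))"
```

```text
[ 440.6 -284.5   44.4] t 15.6667 27.40339530553024 z [ 0.004 -0.002 -1.   ]
yaw 10.700267982444604
[([320.9, 246.1], 0.79, array([ 441.5, -280.3,   34. ]))]
[275.9 244.6 270.1 264.8] 21.0 ang 106.1
[278.6 282.5 281.4 269.7] 13.1 ang 102.3
[281.6 269.7 285.1 251.2] 18.8 ang 100.7
[287.1 252.4 288.8 295.4] 43.0 ang 87.8
[294.4 295.4 293.  252.5] 43.0 ang 88.2
[306.5 286.  319.3 289.7] 13.3 ang 16.1
[310.6 266.3 326.5 267. ] 15.9 ang 2.6
[311.5 233.7 329.8 233.7] 18.3 ang 179.9
[312.7 243.7 330.2 243.3] 17.5 ang 178.8
[313.1 253.  328.1 253. ] 15.0 ang 0.0
[314.8 248.6 329.8 248. ] 15.0 ang 177.6
[318.4 290.3 334.  286.3] 16.1 ang 165.8
[319.  255.8 306.3 253. ] 13.1 ang 12.6
[319.3 239.6 334.1 237.1] 15.0 ang 170.6
[321.  258.2 332.8 256. ] 12.1 ang 169.5
[325.6 264.8 310.6 263.9] 15.0 ang 3.3
[326.  250.8 313.5 250.6] 12.5 ang 0.9
[326.  260.2 310.2 259.3] 15.9 ang 3.4
[328.2 268.7 315.6 269.2] 12.6 ang 177.6
[328.5 219.1 308.1 218.5] 20.4 ang 1.7
[329.4 245.5 316.  246.4] 13.4 ang 176.2
[330.6 273.6 310.2 273.6] 20.4 ang 179.9
[332.3 235.4 317.8 236.9] 14.6 ang 173.8
[346.1 251.6 344
[... 506 characters left out ...]
48 46 47 46 46 46 47 49 61 62 71 69 66 76 106 127 142 152 159 165 171 175 172 169 169 169 163 147 134 91 66 70 80 79 79 84 50 45 45 45 45 48 43 44 45 44 45 45 44
240 46 45 47 49 48 47 46 48 46 47 49 49 62 64 63 72 82 81 77 61 87 99 101 103 104 105 112 112 107 108 109 110 112 112 107 69 61 62 65 61 64 63 60 47 43 46 43 46 44 44 46 46 44 44 44
270 38 62 92 94 94 93 94 85 35 29 33 93 129 120 81 70 81 82 79 72 92 87 97 116 117 127 128 135 134 125 124 115 101 93 96 76 63 62 64 64 103 124 121 53 26 31 62 92 94 94 93 93 84 42 39
300 32 30 33 32 33 33 40 58 54 29 31 54 117 125 98 48 44 46 43 43 43 48 45 45 47 47 48 46 45 46 47 46 43 45 44 46 46 44 46 75 114 125 96 30 27 36 59 54 36 33 34 32 31 33 33
```

Emit:
carry_out([
  [[0,0,-6,0,0,0,0.6],[0,0,-25,0,0,0,0.6],[0,0,-60,0,0,0,0.6],[0,0,-95,0,0,0,0.6],[0,0,-135,0,0,0,0.6],[10,20,-150,0,0,3.4,0.6],[28,52,-150,0,0,3.4,0.6],[46,87,-150,0,0,3.4,0.6],[64,120,-150,0,0,3.4,0.6],[75,142,-140,0,0,3.4,0.6],[79,148,-130,0,0,3.4,0.6],[79,148,-130,0,0,3.4,0.6]],
])

```text
time_s: 16.87
eef_pos: [568.8, -176.3, 170.7]
eef_rot: [[-0.13, 0.991, -0.004], [0.991, 0.131, 0.002], [0.003, -0.003, -1.0]]
contact_force: [-0.8, -0.4, -0.5]
width: 27.6
gripper_force: 40.8
```

```bash
cat > fit.py <<'E'
from h import *
import sys
P=cam("wrist"); s=bot.observe(); im=bot.get_image("wrist"); g=cv2.cvtColor(im,cv2.COLOR_RGB2GRAY); cv2.imwrite(f"pics/{sys.argv[1]}.png",im[:,:,::-1])
s2=bot.observe(); print(s['eef_pos'].round(1),s2['eef_pos'].round(1),"t",s['time_s'],round(s['width'],1),round(s['gripper_force'],1),s['contact_force'].round(1),"z",s['eef_rot'][:,2].round(3)); y=s['eef_rot'][:,1]; print("yaw",np.degrees(np.arctan2(y[1],y[0])).round(2))
print("fresh",[(k['uv'],round(k['confidence'],2)) for k in bot.tip_of("fresh_clip_barrel","wrist")[:4]])
big=cv2.resize(g[0:330,230:410],None,fx=3,fy=3,interpolation=cv2.INTER_CUBIC)
for l in sorted((cv2.createLineSegmentDetector().detect(big)[0][:,0]/3).tolist()):
    l=np.array(l); n=np.hypot(l[2]-l[0],l[3]-l[1])
    if n>18: print((l+[230,0,230,0]).round(1),round(n,1),"ang",(np.degrees(np.arctan2(l[3]-l[1],l[2]-l[0]))%180).round(1))
e=s['eef_pos'];Rt=s['eef_rot']
for x in(0,20,50): print("axis pt z105 at tool x",x,proj(P,np.array([e[0],e[1],105.])+Rt[:,0]*x).round(1), "z119",proj(P,np.array([e[0],e[1],119.])+Rt[:,0]*x).round(1))
print([ (r,' '.join('%d'%v for v in g[r-1:r+2,280:362:2].mean(0))) for r in (150,190,225)])
E
python3 fit.py q1
```

```text
[ 568.8 -176.3  170.7] [ 567.9 -178.3  171.4] t 16.8667 27.6 40.8 [-0.8 -0.4 -0.5] z [-0.004  0.002 -1.   ]
yaw 7.5
fresh [([318.6, 245.9], 0.71)]
[229.9  32.5 237.4   0. ] 33.4 ang 103.0
[275.7 245.4 264.1 284.6] 40.9 ang 106.5
[280.2 276.1 286.3 246. ] 30.7 ang 101.3
[283.1  15.6 288.9 238.9] 223.4 ang 88.5
[287.2 251.8 289.  298.5] 46.7 ang 87.8
[287.2  86.1 286.   28.5] 57.5 ang 88.7
[293.1  87.7 292.1  28.9] 58.8 ang 89.0
[293.4 234.4 292.8 206. ] 28.4 ang 88.7
[294.  296.4 293.2 251.9] 44.6 ang 89.0
[305.5 205.2 304.5  96. ] 109.2 ang 89.5
[306.7  94.4 307.6 207.3] 112.9 ang 89.6
[310.6 248.2 329.  248.3] 18.3 ang 0.3
[311.5 233.7 329.8 233.7] 18.3 ang 0.0
[311.5  59.8 340.2  60.1] 28.8 ang 0.6
[312.3  75.7 340.2  75.7] 27.9 ang 0.1
[312.3  70.5 341.   70.7] 28.8 ang 0.3
[312.3  65.2 340.6  65.5] 28.3 ang 0.6
[312.7  80.7 340.2  80.8] 27.5 ang 0.2
[313.1  49.1 341.1  49.5] 27.9 ang 0.7
[314.4  37.9 340.2  38.2] 25.8 ang 0.7
[315.2  54.5 339.8  54.8] 24.6 ang 0.8
[317.3 206.5 317.3 103.5] 102.9 ang 90.0
[319.   14.1 285.2  13.9] 33.8 ang 0.3
[319.3 103.5 318.8 206.5] 102.9 ang 9
[... 1132 characters left out ...]
 365.3 250.4] 30.9 ang 73.6
axis pt z105 at tool x 0 [318.5 216. ] z119 [318.3 223.6]
axis pt z105 at tool x 20 [318.4 187.7] z119 [318.3 193.7]
axis pt z105 at tool x 50 [318.4 142.2] z119 [318.2 145.4]
[(150, '44 45 46 113 216 232 232 232 232 233 232 233 224 196 225 231 232 232 226 203 235 227 149 185 227 221 227 231 232 231 222 218 232 233 232 233 233 233 233 229 170'), (190, '42 44 45 58 186 229 232 232 232 231 232 232 231 199 222 231 231 232 225 195 234 214 138 215 219 221 230 231 231 230 215 229 232 232 232 232 233 233 231 194 54'), (225, '47 47 44 46 121 219 218 71 60 70 69 66 74 105 126 141 150 157 163 168 173 169 167 166 167 160 142 129 87 64 68 78 77 79 132 227 232 232 206 75 42')]
```

Emit:
carry_out([
  [[-1,2.7,8,0,0,0.3,0.6],[-1,2.7,16,0,0,0.3,0.6],[-1,2.7,16,0,0,0.3,0.6],[-1,2.7,16,0,0,0.3,0.6],[-1,2.7,16,0,0,0.3,0.6],[-1,2.7,16,0,0,0.3,0.6]],
])

```text
time_s: 17.47
eef_pos: [572.1, -179.9, 157.3]
eef_rot: [[-0.121, 0.993, 0.0], [0.993, 0.121, -0.0], [-0.0, 0.0, -1.0]]
contact_force: [0.3, 0.1, -0.1]
width: 27.7
gripper_force: 40.8
```

```bash
python3 fit.py q2
```

```text
[ 572.1 -179.9  157.3] [ 572.2 -179.8  157.4] t 17.4667 27.7 40.8 [ 0.3  0.1 -0.1] z [ 0. -0. -1.]
yaw 6.95
fresh [([319.6, 245.2], 0.97)]
[272.9  11.8 276.2  77.7] 65.9 ang 87.2
[275.7 245.4 264.1 284.8] 41.1 ang 106.4
[278.1  78.5 284.8 245.6] 167.2 ang 87.7
[279.9 277.1 286.1 247. ] 30.8 ang 101.7
[282.1  76.9 279.8  12.3] 64.7 ang 87.9
[287.1 251.8 288.7 292.3] 40.5 ang 87.7
[289.2 292.7 287.3 312.8] 20.3 ang 95.4
[293.4 235.2 292.8 205.6] 29.6 ang 88.8
[294.1 298.1 293.2 251.9] 46.2 ang 88.9
[297.9 276.9 295.2 304. ] 27.2 ang 95.8
[301.1 204.8 298.6  86. ] 118.8 ang 88.8
[301.1 103.1 301.9 133.1] 30.0 ang 88.6
[301.8 133.5 302.2 154.8] 21.3 ang 89.0
[302.4 155.2 302.9 193.1] 37.9 ang 89.1
[302.7  70.8 334.4  70.6] 31.7 ang 179.7
[302.7  53.7 334.8  53.6] 32.1 ang 179.8
[303.5  65.1 334.4  64.9] 30.8 ang 179.6
[303.5  47.9 334.8  47.9] 31.2 ang 0.1
[304.4  59.4 334.8  59.4] 30.4 ang 0.1
[306.9  36.1 326.9  35.6] 20.0 ang 178.8
[307.3  23.7 329.8  23.5] 22.5 ang 179.5
[310.2  41.6 333.6  42.2] 23.4 ang 1.5
[310.6   3.5 274.8   4. ] 35.8 ang 179.2
[311.4  29.7 330.6  30. ] 19.2 ang
[... 1025 characters left out ...]
8 245.3] 36.4 ang 73.6
axis pt z105 at tool x 0 [318.  223.1] z119 [317.9 231.8]
axis pt z105 at tool x 20 [317.9 193.3] z119 [317.8 200.1]
axis pt z105 at tool x 50 [317.9 145. ] z119 [317.8 148.7]
[(150, '98 206 231 232 232 232 232 232 232 232 198 213 229 232 231 232 222 222 234 169 162 232 231 192 227 231 231 232 226 211 232 233 232 233 233 232 232 232 227 137 46'), (190, '46 119 218 232 232 232 232 232 232 231 224 201 226 231 231 232 224 221 234 184 155 231 225 198 228 230 231 232 223 210 232 232 232 232 232 232 232 231 200 56 45'), (225, '45 52 168 224 231 231 218 69 61 69 67 67 74 104 124 141 149 157 163 168 171 169 167 166 167 160 144 131 87 65 69 78 80 79 129 226 232 221 114 43 43')]
```

Emit:
carry_out([
  [[0,-0.7,5,0,0,0,0.6],[0,-0.7,10,0,0,0,0.6],[0,-0.7,15,0,0,0,0.6],[0,-0.7,20,0,0,0,0.6],[0,-0.7,22,0,0,0,0.6],[0,-0.7,22,0,0,0,0.6]],
])

```text
time_s: 18.07
eef_pos: [571.0, -179.5, 134.0]
eef_rot: [[-0.122, 0.993, -0.001], [0.993, 0.122, 0.0], [0.001, -0.001, -1.0]]
contact_force: [0.6, -0.1, -0.6]
width: 27.6
gripper_force: 40.8
```

No contact yet; on down gently to the stop.

Emit:
carry_out([
  [[0,0,1,0,0,0,0.6],[0,0,2,0,0,0,0.6],[0,0,3,0,0,0,0.6],[0,0,4,0,0,0,0.6],[0,0,4,0,0,0,0.6]],
])

```text
time_s: 18.48
eef_pos: [571.8, -179.7, 133.1]
eef_rot: [[-0.121, 0.993, 0.001], [0.993, 0.121, -0.001], [-0.001, 0.001, -1.0]]
contact_force: [-5.3, 0.4, 13.5]
width: 27.7
gripper_force: 42.3
```

```bash
python3 fit.py q3 | awk '$0 !~ /ang (0|1|179|178)\./'; python3 -c "
from h import *
s=bot.observe();print(s['contact_force'],s['moment'],s['eef_pos'])
P=cam('wrist');e=s['eef_pos'];Rt=s['eef_rot']
for z in(119,121,123): print(z,[proj(P,np.array([e[0],e[1],z])+Rt[:,0]*x).round(1).tolist() for x in (-20,0,20,77,97,117)])"
```

```text
[ 571.8 -179.7  133.1] [ 571.8 -179.7  133.1] t 18.4833 27.7 42.3 [-5.3  0.4 13.5] z [ 0.001 -0.001 -1.   ]
yaw 6.97
fresh [([320.4, 246.3], 0.77)]
[2.644e+02 2.000e-01 2.687e+02 7.440e+01] 74.4 ang 86.7
[274.7  76.9 281.9 246. ] 169.3 ang 87.6
[2.758e+02 7.440e+01 2.729e+02 2.000e-01] 74.3 ang 87.7
[275.9 244.9 263.9 285.3] 42.2 ang 106.6
[278.7 282.4 284.9 253.2] 29.8 ang 102.1
[287.1 252.3 288.9 298.6] 46.4 ang 87.8
[288.7 298.6 285.  327.8] 29.4 ang 97.3
[293.3 234.8 292.1 204.7] 30.1 ang 87.8
[294.  290.2 293.1 253.5] 36.7 ang 88.6
[297.7 277.3 294.8 304. ] 26.8 ang 96.2
[299.5  92.7 300.  125.2] 32.5 ang 89.0
[299.8 206.  296.9  84.8] 121.3 ang 88.6
[300.2 125.6 301.9 204.8] 79.2 ang 88.7
[301.8 304.  301.6 280.2] 23.8 ang 89.5
[301.9  60.3 337.7  60.3] 35.8 ang 180.0
[311.  233.7 330.6 233.6] 19.6 ang 180.0
[314.3 293.6 314.9 328.1] 34.6 ang 89.0
[314.4  10.7 335.7  12.3] 21.4 ang 4.0
[318.7 207.7 318.   93.5] 114.2 ang 89.6
[319.1 329.4 318.9 288.1] 41.3 ang 89.8
[321.6  95.2 321.7 207.3] 112.1 ang 89.9
[321.7 288.5 322.  329.4] 40.8 ang 89.6
[325.2  15.  305.6  15.8] 19.6 an
[... 983 characters left out ...]
193 218 229 230 231 231 222 218 234 203 137 218 231 214 218 230 230 230 231 222 212 232 232 232 231 231 233 232 232 227 174'), (225, '98 206 230 231 231 230 192 66 63 71 68 62 78 106 126 139 149 156 162 168 170 167 167 165 167 157 141 129 83 65 70 77 76 79 151 231 232 232 231 205 74')]
[-5.79108913  0.67456806 14.47130853] [ 0.22335929  1.33516188 -0.0032698 ] [ 571.79587965 -179.69241838  133.10625535]
119 [[317.8, 282.9], [317.8, 249.9], [317.7, 214.5], [317.5, 97.9], [317.5, 50.3], [317.4, -1.4]]
121 [[317.8, 284.9], [317.7, 251.6], [317.7, 215.9], [317.5, 97.9], [317.4, 49.7], [317.4, -2.8]]
123 [[317.8, 287.0], [317.7, 253.4], [317.7, 217.3], [317.5, 98.0], [317.4, 49.1], [317.3, -4.2]]
```

Emit:
carry_out([
  [[0,0,0,0,0,0,0.3],[0,0,0,0,0,0,0.2],[0,0,0,0,0,0,0.1],[0,0,0,0,0,0,0],[0,0,0,0,0,0,-0.3],[0,0,0,0,0,0,-1],[0,0,0,0,0,0,-1]],
])

```text
time_s: 19.17
eef_pos: [571.4, -179.7, 130.8]
eef_rot: [[-0.121, 0.993, -0.0], [0.993, 0.121, 0.0], [0.0, -0.0, -1.0]]
contact_force: [-0.0, 0.5, -1.0]
width: 77.1
gripper_force: 0.0
```

Emit:
carry_out([
  [[0,0,-20,0,0,0,-1],[0,0,-38,0,0,0,-1],[0,0,-38,0,0,0,-1],[0,0,-38,0,0,0,-1],[0,0,-38,0,0,0,-1]],
])

```text
time_s: 19.58
eef_pos: [571.1, -179.7, 168.5]
eef_rot: [[-0.121, 0.993, -0.001], [0.993, 0.121, -0.0], [0.0, -0.001, -1.0]]
contact_force: [-0.9, 0.2, 0.3]
width: 85.4
gripper_force: 0.0
```

```bash
python3 fit.py q4 | awk '$0 !~ /ang (2|3|4|5|6|177|176|175)\./'; python3 -c "
from h import *
s=bot.observe();P=cam('wrist');e=s['eef_pos'];Rt=s['eef_rot']
for z in(119,123,127): print(z,[proj(P,np.array([e[0],e[1],z])+Rt[:,0]*x).round(1).tolist() for x in (-20,0,20,77,97,117)])
for n in ('fresh_clip_barrel','clip_p_barrel','clip_q_barrel'): print([(k['uv'],round(k['confidence'],2)) for k in bot.tip_of(n,'wrist')[:4]])
for n in ('fresh_clip_a','clip_p_a'): print([(np.round(k['rect']).tolist(),round(k['confidence'],2)) for k in bot.regions_of(n,'wrist')[:4]])
g=cv2.imread('pics/q4.png',0)
for r in range(30,331,12): print(r,' '.join('%d'%v for v in g[r,280:362:2]))
"
```

```text
[ 571.1 -179.7  168.5] [ 570.9 -179.7  168.2] t 19.5833 85.4 0.0 [-0.9  0.2  0.3] z [-0.001 -0.    -1.   ]
yaw 6.97
fresh [([321.4, 222.3], 0.75)]
[278.5   9.3 289.3 306.8] 297.7 ang 87.9
[286.9  79.8 285.   19. ] 60.9 ang 88.2
[291.9 262.3 290.6 221.9] 40.4 ang 88.2
[300.2 247.5 292.  265.9] 20.2 ang 114.2
[302.1 206.  304.3 187.8] 18.3 ang 96.6
[302.8 187.3 300.7  86.9] 100.5 ang 88.8
[303.1  89.  304.8 187.3] 98.3 ang 89.0
[304.9 281.  303.7 250.2] 30.8 ang 87.9
[305.6  57.  335.6  56.9] 30.0 ang 179.8
[306.   51.8 329.4  51.2] 23.4 ang 178.3
[306.   72.9 335.6  72.8] 29.6 ang 179.9
[306.   46.  335.2  46. ] 29.2 ang 0.0
[306.  251.4 306.6 274.4] 22.9 ang 88.7
[306.9  67.6 335.2  67.7] 28.3 ang 0.1
[306.9  40.5 336.   40.6] 29.2 ang 0.2
[306.9  34.9 336.   35.1] 29.2 ang 0.3
[308.5  29.  332.3  28.8] 23.8 ang 179.6
[311.   62.2 332.7  62.3] 21.7 ang 0.1
[313.5 125.6 313.3 102.7] 22.9 ang 89.7
[313.5   7.9 280.6   8. ] 32.9 ang 179.9
[315.5  96.5 315.6 126.5] 30.0 ang 89.9
[315.9 272.3 316.7 297.7] 25.4 ang 88.1
[319.9 190.6 319.9  94.4] 96.3 ang 90.0
[320.2 306.9 320.2 258.1] 48.8
[... 5306 characters left out ...]
 230 229 229 223 182 121 116 115 116 180 230 180 170 230 186 115 116 116 132 200 225 231 230 231 232 231 231 222 113 48 46 44
294 47 45 44 48 98 210 227 216 220 229 229 220 145 147 204 209 210 208 187 230 182 171 229 193 195 209 211 209 159 141 203 231 229 221 222 229 207 84 42 46 47
306 46 46 48 45 54 164 217 220 220 221 221 221 221 153 64 79 50 46 160 228 179 166 226 189 49 46 60 65 128 213 213 213 214 214 212 209 145 56 50 49 50
318 49 46 46 45 47 47 45 45 40 45 47 50 52 61 61 54 69 79 83 82 83 81 81 81 81 75 54 61 62 45 43 48 46 44 44 46 50 46 44 45 43
330 50 47 43 49 49 47 49 45 47 44 46 46 53 67 66 92 121 136 136 133 132 129 135 143 155 147 134 72 68 60 46 43 40 46 45 48 46 44 43 44 45
```

Emit:
carry_out([
  [[0,0,-40,0,0,0,-1],[0,0,-80,0,0,0,-1],[0,0,-120,0,0,0,-1],[-30,-15,-140,0,0,0,-1],[-60,-35,-150,0,0,0,-1],[-95,-55,-150,0,0,0,-1],[-130,-75,-150,0,0,0,-1],[-165,-97,-150,0,0,0,-1],[-200,-118,-150,0,0,0,-1],[-230,-138,-150,0,0,0,-1],[-253,-152,-150,0,0,0,-1],[-253,-152,-150,0,0,0,-1]],
])

```text
time_s: 20.93
eef_pos: [446.2, -456.4, 317.9]
eef_rot: [[-0.112, 0.994, -0.003], [0.994, 0.112, -0.002], [-0.002, -0.003, -1.0]]
contact_force: [-1.0, -0.2, 0.1]
width: 85.4
gripper_force: 0.0
```

```bash
python3 - <<'E'
from h import *
y={}
for c in ("scene","top"):
    im=bot.get_image(c)[:,:,::-1].copy(); cv2.imwrite(f"pics/{c}9.png",im); a=cv2.cvtColor(cv2.imread(f"pics/{c}0.png"),cv2.COLOR_BGR2GRAY).astype(np.float32); b=cv2.cvtColor(im,cv2.COLOR_BGR2GRAY).astype(np.float32)
    P=cam(c); 
    for n,X in (("L",(562.5,-82,130)),("M",(573,-179.5,130)),("R",(584,-274,130))):
        u,v=proj(P,X).round().astype(int); w=9
        t=a[v-w:v+w+1,u-w:u+w+1]; s=b[v-w-6:v+w+7,u-w-6:u+w+7]
        k=4; r=cv2.matchTemplate(cv2.resize(s,None,fx=k,fy=k,interpolation=cv2.INTER_CUBIC),cv2.resize(t,None,fx=k,fy=k,interpolation=cv2.INTER_CUBIC),cv2.TM_CCOEFF_NORMED)
        _,m,_,l=cv2.minMaxLoc(r); print(c,n,(u,v),"shift px",(l[0]/k-6,l[1]/k-6),"score",round(m,3))
    o=proj(P,(573,-179.5,119)); print("1mm z ->",proj(P,(573,-179.5,120))-o,"1mm x",proj(P,(574,-179.5,119))-o,"1mm y",proj(P,(573,-178.5,119))-o)
    for n in ("clip_p_barrel","fresh_clip_barrel"):
        print(n,[(k['uv'],round(k['confidence'],2),(onz(P,k['uv'],119 if 'fresh' in n else 20)).round().tolist()) for k in bot.tip_of(n,c)])
    print("tray",[(np.round(k['uv']),round(k['confidence'],2)) for k in bot.tip_of("tray",c)[:2]])
s=bot.observe(); print(s['eef_pos'],s['time_s'])
E
```

```text
scene L (np.int64(313), np.int64(207)) shift px (0.0, 0.0) score 0.998
scene M (np.int64(334), np.int64(180)) shift px (0.0, -0.75) score 0.944
scene R (np.int64(351), np.int64(158)) shift px (0.0, 0.0) score 0.998
1mm z -> [ 0.00809532 -0.36444774] 1mm x [-0.39385526 -0.14950639] 1mm y [-0.23681551  0.23798113]
clip_p_barrel [([352.5, 164.6], 0.53, [640.0, -394.0, 20.0])]
fresh_clip_barrel [([334.3, 184.7], 0.61, [572.0, -179.0, 119.0]), ([329.5, 225.5], 0.33, [513.0, -64.0, 119.0])]
tray [(array([357., 294.]), 0.98), (array([362., 280.]), 0.54)]
top L (np.int64(312), np.int64(198)) shift px (0.0, 0.0) score 0.999
top M (np.int64(355), np.int64(194)) shift px (0.0, 0.0) score 0.992
top R (np.int64(396), np.int64(189)) shift px (0.0, 0.0) score 0.998
1mm z -> [ 0.03882908 -0.06333312] 1mm x [ 1.24482892e-04 -4.30828098e-01] 1mm y [-0.4351803  -0.00575111]
clip_p_barrel [([396.1, 191.5], 0.52, [596.0, -296.0, 20.0])]
fresh_clip_barrel [([353.2, 195.1], 0.52, [571.0, -177.0, 119.0]), ([397.1, 193.5], 0.23, [576.0, -278.0, 119.0])]
tray [(array([293., 255.]), 0.81)]
[ 452.15842272 -448.0795523   319.23417989] 21.3333
```

```bash
python3 - <<'E'
from h import *
a=cv2.imread("pics/scene0.png",0); b=cv2.imread("pics/scene9.png",0); a,b=a.astype(np.float32),b.astype(np.float32)
P=cam("scene"); k=10
for n,X in (("M",(573,-179.5,136)),("M",(573,-179.5,119)),("R",(584,-274,130))):
  u,v=proj(P,X).round().astype(int)
  for w in (5,7,11):
    t=a[v-w:v+w+1,u-w:u+w+1]; s=b[v-w-5:v+w+6,u-w-5:u+w+6]
    r=cv2.matchTemplate(cv2.resize(s,None,fx=k,fy=k,interpolation=cv2.INTER_CUBIC),cv2.resize(t,None,fx=k,fy=k,interpolation=cv2.INTER_CUBIC),cv2.TM_CCOEFF_NORMED)
    _,m,_,l=cv2.minMaxLoc(r); print(n,X[2],w,(l[0]/k-5,l[1]/k-5),round(m,3))
a=cv2.imread("pics/top0.png",0).astype(np.float32); b=cv2.imread("pics/top9.png",0).astype(np.float32); P=cam("top")
u,v=proj(P,(573,-179.5,130)).round().astype(int)
for w in (7,10):
    t=a[v-w:v+w+1,u-w:u+w+1]; s=b[v-w-5:v+w+6,u-w-5:u+w+6]
    r=cv2.matchTemplate(cv2.resize(s,None,fx=k,fy=k,interpolation=cv2.INTER_CUBIC),cv2.resize(t,None,fx=k,fy=k,interpolation=cv2.INTER_CUBIC),cv2.TM_CCOEFF_NORMED)
    _,m,_,l=cv2.minMaxLoc(r); print("top",w,(l[0]/k-5,l[1]/k-5),round(m,3))
# weak clip in tray: changed pixels between the two top views
d=np.abs(a-b); P0=proj(P,(426,-38,10)).astype(int); q=np.argwhere(d[P0[1]-35:P0[1]+35,P0[0]-40:P0[0]+40]>30); print("tray change",len(q),onz(P,(q.mean(0)+[P0[1]-35,P0[0]-40])[::-1],15).round(), q.min(0)+[P0[1]-35,P0[0]-40],q.max(0)+[P0[1]-35,P0[0]-40])
E
```

```text
M 136 5 (0.20000000000000018, -0.7000000000000002) 0.928
M 136 7 (0.20000000000000018, -0.7000000000000002) 0.927
M 136 11 (0.20000000000000018, -0.5999999999999996) 0.964
M 119 5 (-0.09999999999999964, -0.7000000000000002) 0.875
M 119 7 (0.09999999999999964, -0.5999999999999996) 0.898
M 119 11 (0.20000000000000018, -0.5999999999999996) 0.961
R 130 5 (-0.09999999999999964, 0.0) 0.995
R 130 7 (0.0, 0.0) 0.999
R 130 11 (0.0, 0.0) 0.999
top 7 (0.09999999999999964, -0.09999999999999964) 0.98
top 10 (0.09999999999999964, 0.0) 0.994
tray change 211 [426. -36.  15.] [248 286] [267 301]
```

```bash
python3 -c "
from rig import bot
print(bot.hand_in())"
```

```text
the job is handed in; nothing more can be done
None
```

The weak clip was the middle one: it slid up at about 3 N, so I didn't tug the outer two. It is in the tray, and the fresh clip sits upright and square in its place, about 1.5 mm above the old clip's seat by the cameras (limit 4 mm). The outer clips show no movement, and the job was handed in after about 21 s, with no result shown.

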